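# Sort left-hand and right-hand mounting brackets into their sample-marked trays

## Task

Sort the four loose L-shaped steel brackets into left-hand and right-hand ones: put each into the black tray whose fixed sample has the same L shape (not its mirror image), one bracket to a pocket, web up and lying flat on the pocket's floor. Leave the T-shaped bracket and the two vials where they are.

Things in the scene. Friction and masses are not known exactly. Their poses are not given: they have to be found in the camera images.
- left_a: Loose left-hand steel bracket, 90 g. L-shaped foot 6 mm thick: long arm 64 x 20 mm along x (centred on the origin), at its +x end a short arm 20 mm wide out to y = +38 mm; seen from above with the short arm at the far end, it points left. Grasp the upright web: 36 mm (x) x 8 mm (y), centred on the long arm, top at z = 46 mm. Origin on the underside below the web, z up.
- left_b: Loose left-hand steel bracket, 90 g. L-shaped foot 6 mm thick: long arm 64 x 20 mm along x (centred on the origin), at its +x end a short arm 20 mm wide out to y = +38 mm; seen from above with the short arm at the far end, it points left. Grasp the upright web: 36 mm (x) x 8 mm (y), centred on the long arm, top at z = 46 mm. Origin on the underside below the web, z up.
- right_a: Loose right-hand steel bracket, 90 g. L-shaped foot 6 mm thick: long arm 64 x 20 mm along x (centred on the origin), at its +x end a short arm 20 mm wide out to y = -38 mm; seen from above with the short arm at the far end, it points right. Grasp the upright web: 36 mm (x) x 8 mm (y), centred on the long arm, top at z = 46 mm. Origin on the underside below the web, z up.
- right_b: Loose right-hand steel bracket, 90 g. L-shaped foot 6 mm thick: long arm 64 x 20 mm along x (centred on the origin), at its +x end a short arm 20 mm wide out to y = -38 mm; seen from above with the short arm at the far end, it points right. Grasp the upright web: 36 mm (x) x 8 mm (y), centred on the long arm, top at z = 46 mm. Origin on the underside below the web, z up.
- t_bracket: Loose steel bracket of the same make but symmetrical: its cross arm at the +x end runs out to both sides, y = -38 to +38 mm, so that its foot is a T. Same long arm, web and origin as the others. It stays where it lies.
- left_tray: Fixed black tray, 84 (x) x 248 (y) mm, walls 4 thick, 16 high, floor 4. Two pockets, 76 (x) x 90 (y) inside, centres at x = 0, y = +75 and -19 mm. On the ledge at the -y end a fixed flat bright L sample of a left-hand foot, short arm at +x pointing to +y. Trays differ only in the sample; either may stand on either side. Origin: centre of the underside, z up.
- right_tray: Fixed black tray, 84 (x) x 248 (y) mm, walls 4 thick, 16 high, floor 4. Two pockets, 76 (x) x 90 (y) inside, centres at x = 0, y = +75 and -19 mm. On the ledge at the -y end a fixed flat bright L sample of a right-hand foot, short arm at +x pointing to -y. Trays differ only in the sample; either may stand on either side. Origin: centre of the underside, z up.
- tall_vial: Bystander standing among the brackets: clear glass vial with a black cap, 25 mm across and 57 mm tall. Origin at the centre of its underside.
- amber_vial: Bystander standing among the brackets: tan-coloured vial with a black cap, 24 mm across and 62 mm tall. Origin at the centre of its underside.
Mind the look-alikes: they are no part of the job. Leave any green or pink look-alike of the left_b alone.

How it is judged:
By the outcome, as a careful person would: the job done as asked, in the order asked, and still so for the second after the job is handed in, with the robot touching nothing.
It also fails if it takes over 90 s, if anything falls off the work surface, if the arm or the gripper's body presses on something with over 40 N, if the wrist force passes 120 N, or if a joint passes its speed limit or range.

## Robot

A 7-joint arm with a two-finger parallel gripper is mounted at the origin on a cart in front of the work surface, level with it; the furniture and walls round the work are solid. World frame = base frame: x ahead of the robot, y to its left, z up, the work surface at z = 0. Lengths are in mm, angles in rad, forces in N, time in s.
With the tool pointing down it reaches from about 400 to 875 mm from the base axis. Payload 4.4 kg.
Tool frame: the origin (TCP) lies on the centre line of the jaws, within the pads' length; the fingertips stand 25 mm ahead of it and the grasp point (between the pads) lies 6 mm ahead of it (ctrl.finger_overhang is the distance from the TCP to the fingertips, in mm); z points along the fingers, y is the line along which they close (so a half turn about z gives the same grasp; the last joint's range is limited). The gripper opens to 85 mm and grips with 20 to 120 N. Pads are 22 mm wide; open, the fingers measure 114 mm over their backs; the gripper's body (76 mm by 85 mm) begins 54 mm behind the grasp point. The pads swing forward as they close: fully open they stand 13 mm farther back than shut.
Start: joints at [-1.316, 0.628, 0.038, 1.517, -0.027, 0.996, -0.02], TCP at [204.938, 616.862, 231.013] pointing down, gripper open.
Joint ranges: [-3.06, 3.06], [-0.37, 2.12], [-1.25, 1.32], [0.18, 2.47], [-1.1, 4.24], [0.23, 1.98], [-2.94, 2.94]. Speed limits (rad/s): [2.57, 2.57, 3.14, 3.14, 3.14, 3.14, 3.14].

## Interface

Orientations are given as [roll, pitch, yaw] about the fixed x, y, z axes, in that order (R = Rz(yaw) Ry(pitch) Rx(roll)).
In Python, from cell import ctrl gives the robot as it stands. The module is installed in compiled form; this text tells all that it offers.
- The arm moves only by the tool play_rows, never from a script. Its argument "targets" is a list of rows, each a list of 5 numbers: the closure, from 0 (fully open) to 1 (shut), then the shift along the tool's x, y, z in cm, then the turn about the tool's z in degrees. In form: [[gripper, dx, dy, dz, spin], ...]. A call has 1 to 10 rows; each row is the pose to reach, as a shift and turn from the pose commanded when the call began, along the tool's axes at that moment; what a row does not reach only later rows make up. A row lasts 1/10 s, in which the tool goes at most 50 mm and 8.59 degrees, less where a joint would pass 70% of its speed; a pose out of reach is approached as far as the arm can. A call with a gripper value outside its range is refused whole. The fingers move at their own pace and stop on an object; the grip force is fixed at half the most. Time passes only in rows, so rows that repeat a pose let the fingers close. It gives the time, the measured TCP pose, the force, the opening and the grip force at its end, in the units of the state.
- ctrl.read_state(): the state, without advancing time (a new reading comes with each control period).
- ctrl.get_image(name): name is "scene" or "top" or "wrist"; returns (picture, depth): 480x640x3 uint8, red, green, blue; 480x640 float32, mm along the optical axis (not along the pixel's ray), 0 where there is no reading.
- ctrl.calibration(name): a dict with "vfov" (degrees; the focal length in pixels is half the picture's height over the tangent of half this angle, whatever the lens; pixels are square), "cx", "cy" (the principal point, pixels), "extrinsics" (4x4, takes a point from camera to world coordinates); the wrist camera has in their place "mount" (4x4, takes a point from camera to tool coordinates, whose origin is the TCP and whose axes are the flange's). Camera axes: x right, y down, z forward; pixel columns grow to the right and rows downward; lengths in mm; the calibration is good to about 2 mm. A picture is of the moment at which its call begins: read the wrist's pose just before it. calibration takes no time and is no camera call.
- ctrl.finish_job(): hands the job in; it is judged then, once.
Trained networks look in the newest picture that a camera, given by its name, has taken for a name from the list of things; names that differ only in an ending like _2 or _b are one class to them, and where a whole thing is asked for, a point or a joint stands for the part that bears it (a point fixed in the world has none). Each returns a list of dicts, best first, with "confidence" (0 to 1); they miss things now and then, are a little off and sometimes report something else, mostly with a low value. They report only what shows in the picture. A call takes as long as a camera call. They do not tell look-alikes from the thing itself.
- ctrl.search_frame(camera, name): "bbox" ([left, top, right, bottom] in pixels, round what is visible of it).
- ctrl.trace(camera, name): "pixels" (480x640 bool, what is visible of it) and "bbox" ([left, top, right, bottom] in pixels, round what is visible of it).
The state is a dict: "clock": time; "qpos": joint angles; "qd": joint speeds; "tau": joint torques, N m; "eef_pos": TCP position; "tool_rot": TCP orientation; "force": force on the tool from outside, world axes, zero at the start; "torque": the same for the moment, N m; "width": finger opening in mm; "gripper_force": force on a finger pad.
Only numpy, scipy, OpenCV 4.12 (cv2) and the standard library are available. Lean on these libraries where they do the work, as an engineer would, in place of code of your own. Each camera call takes 0.05 s, during which the arm holds its last target. There are 200 camera calls.

## Working session

There is one attempt and no reset: what is moved stays moved. The work goes in short steps, Python scripts to look and compute and a tool call to move; the robot and the scene stay as the last step left them, time stands still between calls to the robot, and variables do not carry over. Pictures are saved under pics/ and viewed, at most 14 in all, crops included, and the job is handed in when it is done.

Besides the shell and the picture viewer there is one more tool, called after "Request:" by a JSON object that holds its "api" and its "payload", one argument or row to a line. play_rows: Moves the arm, as the interface text tells. Its arguments: {"type":"object","properties":{"targets":{"type":"array"}},"required":["targets"]}

```bash
mkdir -p pics
python3 - <<'E'
from cell import ctrl
import cv2,numpy as np
for n in ("top","scene"):
    im,d=ctrl.get_image(n); cv2.imwrite(f"pics/{n}0.png",im[:,:,::-1]); np.savez(f"{n}0.npz",im=im,d=d)
    c=ctrl.calibration(n); print(n,c)
print(ctrl.read_state()); print(ctrl.calibration("wrist"))
for n in ("left_a","right_a","t_bracket","left_tray","right_tray","tall_vial","amber_vial"):
    print(n,[(np.round(r["bbox"]).tolist(),round(r["confidence"],2)) for r in ctrl.search_frame("top",n)])
E
```

```text
top {'vfov': 42.369795312222365, 'cx': 317.82390228568903, 'cy': 235.78654133504784, 'extrinsics': array([[-1.56774462e-02, -9.96804538e-01,  7.83257983e-02,
         3.64466829e+02],
       [-9.99619421e-01,  1.74035745e-02,  2.14039620e-02,
        -9.45498950e+01],
       [-2.26987154e-02, -7.79604296e-02, -9.96698018e-01,
         1.48447787e+03],
       [ 0.00000000e+00,  0.00000000e+00,  0.00000000e+00,
         1.00000000e+00]])}
scene {'vfov': 54.12804238329099, 'cx': 315.4083285764076, 'cy': 235.6438788160927, 'extrinsics': array([[-8.05715309e-01, -2.59788424e-01,  5.32290162e-01,
        -7.06909582e+01],
       [-5.91941400e-01,  3.84574322e-01, -7.08313469e-01,
         6.74828139e+02],
       [-2.06934884e-02, -8.85783589e-01, -4.63636942e-01,
         5.37005739e+02],
       [ 0.00000000e+00,  0.00000000e+00,  0.00000000e+00,
         1.00000000e+00]])}
{'clock': 0.1, 'qpos': array([-1.31579511,  0.62925307,  0.03844529,  1.51826943, -0.02696089,
        0.9963267 , -0.01998051]), 'qd': array([-0.0007236 , -0.00260126,  0.00020714, -0.00037473, -0.00114559,
       -0.0
[... 759 characters left out ...]
1,  9.45845533e-01,
        -1.40461660e+02],
       [ 0.00000000e+00,  0.00000000e+00,  0.00000000e+00,
         1.00000000e+00]])}
left_a [([450.0, 199.0, 475.0, 223.0], 0.82), ([488.0, 234.0, 511.0, 269.0], 0.76), ([219.0, 252.0, 247.0, 271.0], 0.66), ([277.0, 230.0, 302.0, 254.0], 0.64)]
right_a [([158.0, 237.0, 179.0, 266.0], 0.75), ([336.0, 243.0, 358.0, 270.0], 0.51), ([279.0, 226.0, 302.0, 254.0], 0.31)]
t_bracket [([405.0, 228.0, 440.0, 258.0], 0.65), ([159.0, 235.0, 180.0, 264.0], 0.34)]
left_tray [([155.0, 175.0, 260.0, 218.0], 0.77)]
right_tray [([272.0, 159.0, 377.0, 205.0], 0.91)]
tall_vial [([387.0, 277.0, 398.0, 290.0], 0.61)]
amber_vial [([184.0, 285.0, 201.0, 294.0], 0.42)]
```

View pics/top0.png

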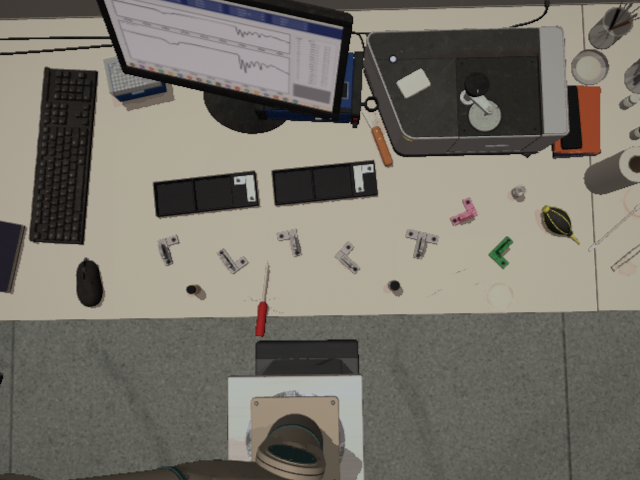

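View pics/scene0.png

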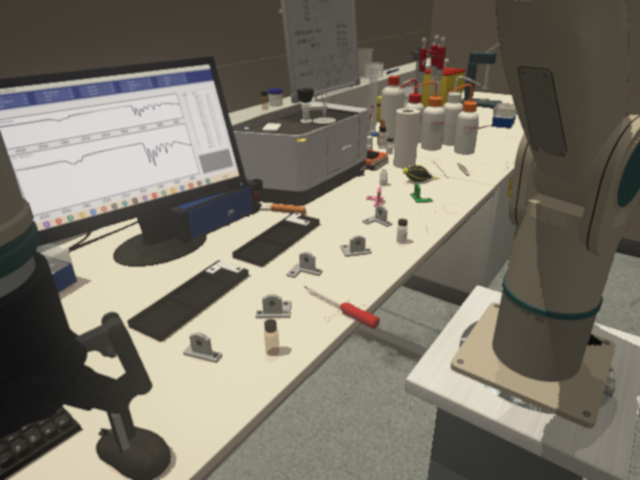

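```bash
cat > h.py <<'E'
import numpy as np,cv2
from cell import ctrl
def cal(n,st=None):
    c=ctrl.calibration(n); f=240/np.tan(np.radians(c["vfov"])/2)
    if n=="wrist":
        from scipy.spatial.transform import Rotation as R
        T=np.eye(4); T[:3,:3]=R.from_euler("xyz",st["tool_rot"]).as_matrix(); T[:3,3]=st["eef_pos"]; E=T@c["mount"]
    else: E=c["extrinsics"]
    return f,c["cx"],c["cy"],E
def cloud(d,C):
    f,cx,cy,E=C; v,u=np.mgrid[:480,:640]
    P=np.stack([(u-cx)/f*d,(v-cy)/f*d,d],-1)
    W=P@E[:3,:3].T+E[:3,3]; W[d<=0]=np.nan; return W
def plane(u,v,z,C):
    f,cx,cy,E=C; r=E[:3,:3]@np.array([(u-cx)/f,(v-cy)/f,1]); return E[:3,3]+r*(z-E[2,3])/r[2]
E
python3 - <<'E'
from h import *
Z=np.load("top0.npz"); im,d=Z["im"],Z["d"]
cv2.imwrite("pics/topcrop.png",cv2.resize(im[155:300,150:380,::-1],None,fx=3.47,fy=3.47,interpolation=cv2.INTER_CUBIC))
C=cal("top"); W=cloud(d,C)
print("table z",np.nanmedian(W[225:235,200:210,2]))
for n,(u,v) in dict(A=(168,250),B=(233,260),C=(290,242),D=(347,257),T=(422,242)).items():
    w=W[v-20:v+20,u-20:u+20].reshape(-1,3); k=w[(w[:,2]>30)&(w[:,2]<55)]
    print(n,len(k),k.mean(0).round(1),np.percentile(w[:,2],[50,95,100]).round(), plane(u,v,20,C).round())
for n,q in dict(L=[(154,181),(256,172),(259,208),(157,217)],R=[(272,169),(374,160),(378,196),(275,204)]).items():
    print(n,[plane(*p,16,C).round().tolist() for p in q])
for n,(u,v) in dict(tall=(395,286),amber=(192,290)).items(): print(n,plane(u,v,58,C).round())
E
```

```text
table z 0.27996546373719866
A 69 [448.8 305.   41.5] [nan nan nan] [452. 294.  20.]
B 64 [424.7 154.8  41. ] [nan nan nan] [425. 139.  20.]
C 57 [466.2  -6.1  42.8] [nan nan nan] [466.   3.  20.]
D 56 [ 417.5 -130.7   43.4] [nan nan nan] [ 428. -131.   20.]
T 60 [ 454.9 -304.2   43.2] [nan nan nan] [ 461. -309.   20.]
L [[619.0, 330.0, 16.0], [636.0, 83.0, 16.0], [549.0, 77.0, 16.0], [532.0, 322.0, 16.0]]
R [[643.0, 45.0, 16.0], [660.0, -201.0, 16.0], [573.0, -208.0, 16.0], [558.0, 38.0, 16.0]]
tall [ 358. -239.   58.]
amber [356. 228.  58.]
```

View pics/topcrop.png

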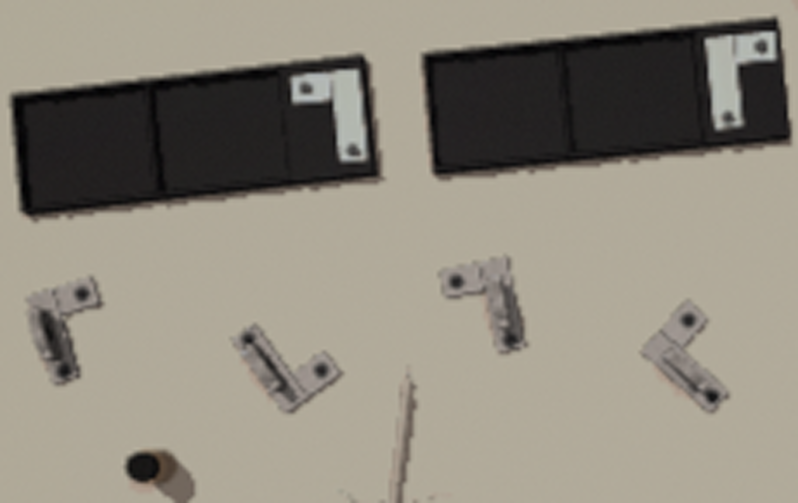

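```bash
cat >> h.py <<'E'
def go(x,y,z,yawdeg,st=None):
    "shift (cm) and spin (deg) from the present pose to TCP x,y,z (mm), tool down, yaw deg"
    from scipy.spatial.transform import Rotation as R
    st=st or ctrl.read_state(); M=R.from_euler("xyz",st["tool_rot"]).as_matrix()
    s=M.T@(np.array([x,y,z])-st["eef_pos"])/10
    sp=(np.degrees(st["tool_rot"][2])-yawdeg+180)%360-180
    return np.round([*s,sp],2).tolist()
E
python3 - <<'E'
from h import *
for n in("top","scene"):
    W=cloud(np.load(n+"0.npz")["d"],cal(n)); p=W[(W[...,2]>70)&(W[...,0]>480)&(W[...,0]<900)&(abs(W[...,1]-50)<330)]
    for y in range(-250,400,80):
        q=p[abs(p[:,1]-y)<40]
        if len(q): i=q[:,0].argmin(); print(n,y,q[i].round(), np.percentile(q[:,0],2).round())
print(go(449,305,140,197))
E
```

```text
top -250 [ 663. -277.  126.] 665.0
top -170 [ 745. -157.   75.] 755.0
top -90 [ 732. -110.  116.] 743.0
top -10 [747. -49. 109.] 759.0
top 70 [764.  59.  75.] 770.0
top 150 [788. 111. 115.] 799.0
top 230 [809. 193. 115.] 817.0
top 310 [828. 272. 110.] 836.0
top 390 [828. 378.  81.] 831.0
scene -250 [ 659. -271.  138.] 662.0
scene -170 [ 745. -155.   70.] 749.0
scene -90 [ 730. -106.  112.] 740.0
scene -10 [743. -47. 110.] 756.0
scene 70 [761.  61.  70.] 767.0
scene 150 [785. 111. 106.] 796.0
scene 230 [806. 191. 108.] 815.0
scene 310 [826. 276. 112.] 834.0
scene 390 [832. 350.  77.] 832.0
[-33.0, -21.89, 9.1, -35.38]
```

Request:
{"api": "play_rows", "payload": {
  "targets": [
    [0,-33,-21.9,9.1,-35.4],
    [0,-33,-21.9,9.1,-35.4],
    [0,-33,-21.9,9.1,-35.4],
    [0,-33,-21.9,9.1,-35.4],
    [0,-33,-21.9,9.1,-35.4],
    [0,-33,-21.9,9.1,-35.4],
    [0,-33,-21.9,9.1,-35.4],
    [0,-33,-21.9,9.1,-35.4],
    [0,-33,-21.9,9.1,-35.4],
    [0,-33,-21.9,9.1,-35.4]
  ]
}}

```text
clock: 1.45
eef_pos: [450.3, 302.8, 139.6]
tool_rot: [-3.141, -0.0, -2.849]
force: [-0.6, 0.7, 0.3]
width: 85.2
gripper_force: 0.0
```

```bash
cat >> h.py <<'E'
def web(tag,near,save=True):
    "web top centre (mm) and yaw mod 180 (deg) from the wrist depth, near = rough (x,y)"
    st=ctrl.read_state(); im,d=ctrl.get_image("wrist"); W=cloud(d,cal("wrist",st))
    if save: cv2.imwrite(f"pics/{tag}.png",im[:,:,::-1])
    np.savez(tag,im=im,W=W)
    m=(np.hypot(W[...,0]-near[0],W[...,1]-near[1])<45)
    f=W[m&(W[...,2]>2.5)&(W[...,2]<12)]
    k=W[m&(W[...,2]>40)&(W[...,2]<52)]
    out=[]
    for p in (k,f):
        if len(p)>30:
            r=cv2.minAreaRect(p[:,:2].astype(np.float32)); b=cv2.boxPoints(r)
            e=max((b[1]-b[0],b[2]-b[1]),key=np.linalg.norm)
            out.append((len(p),np.round(r[0],1).tolist(),np.round(sorted(r[1]),1).tolist(),round(float(np.degrees(np.arctan2(e[1],e[0]))%180),1),round(float(np.median(p[:,2])),1)))
    return st["eef_pos"].round(1),np.degrees(st["tool_rot"]).round(1),out
E
python3 - <<'E'
from h import *
print(web("wA",(449,305)))
E
```

```text
(array([450.3, 302.8, 139.6]), array([-179.9,   -0. , -163.3]), [(320, [449.2, 306.3], [7.8, 22.6], 17.2, 42.4), (1894, [453.0, 293.1], [47.8, 63.2], 16.4, 3.8)])
```

View pics/wA.png

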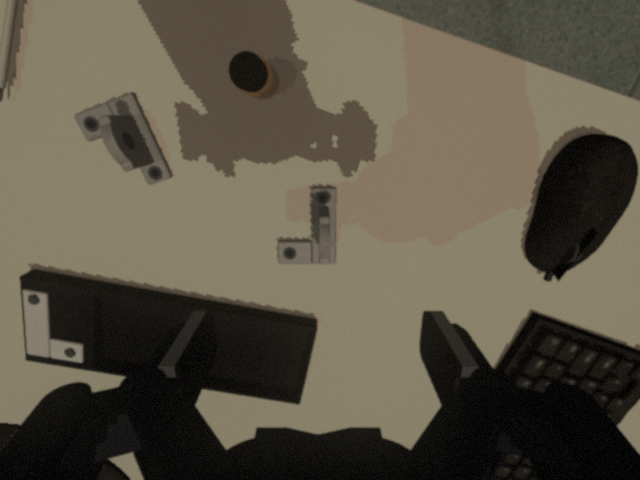

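```bash
python3 -c "
from h import *
print(go(449.1,306.4,40,196.8))"
```

```text
[-0.03, 0.11, 10.01, 0.15]
```

Request:
{"api": "play_rows", "payload": {
  "targets": [
    [0,0,0.1,4,0.2],
    [0,0,0.1,7,0.2],
    [0,0,0.1,9,0.2],
    [0,0,0.1,10,0.2],
    [0,0,0.1,10,0.2],
    [1,0,0.1,10,0.2],
    [1,0,0.1,10,0.2],
    [1,0,0.1,10,0.2],
    [1,0,0.1,10,0.2],
    [1,0,0.1,10,0.2]
  ]
}}

```text
clock: 2.5
eef_pos: [449.0, 306.0, 40.4]
tool_rot: [3.141, 0.001, -2.848]
force: [-0.9, -0.2, -0.5]
width: 12.3
gripper_force: 0.0
```

Request:
{"api": "play_rows", "payload": {
  "targets": [
    [1,0,0,0,0],
    [1,0,0,0,0],
    [1,0,0,0,0],
    [1,0,0,-2,0],
    [1,0,0,-5,0],
    [1,0,0,-8,0],
    [1,0,0,-11,0],
    [1,0,0,-11,0],
    [1,0,0,-11,0],
    [1,0,0,-11,0]
  ]
}}

```text
clock: 3.5
eef_pos: [447.9, 305.1, 148.8]
tool_rot: [-3.141, -0.003, -2.848]
force: [-0.7, 0.0, -0.6]
width: 5.1
gripper_force: 58.9
```

```bash
python3 -c "
from h import *
print(go(606,-7,150,93.8)); print(ctrl.read_state()['qpos'])"
```

```text
[-6.11, -34.45, -0.11, 103.01]
[-0.55177974  0.58903919 -0.14708529  1.89724275  0.13188888  0.66727972
  1.08586216]
```

Run:
```python
from h import *
im,d=ctrl.get_image("wrist"); cv2.imwrite("pics/held.png",im[:,:,::-1])
print(go(617.5,-5.7,150,93.8))
```

```text
[-7.25, -34.67, -0.13, 103.02]
```

View pics/held.png

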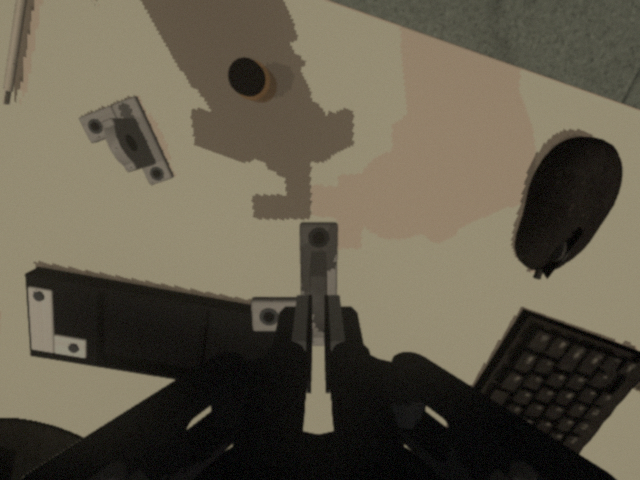

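Bracket A is held level between the pads (long arm at px (319,250), short arm left at (270,315)), so I carry on to the right tray.

Request:
{"api": "play_rows", "payload": {
  "targets": [
    [1,-7.3,-34.7,-0.1,103],
    [1,-7.3,-34.7,-0.1,103],
    [1,-7.3,-34.7,-0.1,103],
    [1,-7.3,-34.7,-0.1,103],
    [1,-7.3,-34.7,-0.1,103],
    [1,-7.3,-34.7,-0.1,103],
    [1,-7.3,-34.7,-0.1,103],
    [1,-7.3,-34.7,-0.1,103],
    [1,-7.3,-34.7,-0.1,103],
    [1,-7.3,-34.7,-0.1,103]
  ]
}}

```text
clock: 4.55
eef_pos: [618.2, -5.9, 149.1]
tool_rot: [-3.138, -0.001, 1.928]
force: [0.7, -0.1, -1.3]
width: 5.4
gripper_force: 59.0
```

```bash
python3 -c "
from h import *
print(go(617.5,-5.7,70,93.8))"
```

```text
[0.04, -0.03, 7.91, 16.64]
```

Request:
{"api": "play_rows", "payload": {
  "targets": [
    [1,0,0,0,16.6],
    [1,0,0,0,16.6],
    [1,0,0,0,16.6],
    [1,0,0,3,16.6],
    [1,0,0,5,16.6],
    [1,0,0,5,16.6]
  ]
}}

```text
clock: 5.15
eef_pos: [616.1, -4.8, 97.4]
tool_rot: [-3.134, -0.001, 1.649]
force: [-1.3, -0.2, -1.5]
width: 5.0
gripper_force: 58.9
```

Run:
```python
from h import *
st=ctrl.read_state(); im,d=ctrl.get_image("wrist"); cv2.imwrite("pics/plA.png",im[:,:,::-1])
W=cloud(d,cal("wrist",st)); np.savez("plA",im=im,W=W)
print(st["eef_pos"],np.degrees(st["tool_rot"])); print(go(617.5,-5.7,45,93.8))
```

```text
[616.08061159  -4.75039658  97.44384791] [-1.79575826e+02 -3.81718626e-02  9.44570461e+01]
[-0.06, 0.01, 5.42, 0.61]
```

View pics/plA.png

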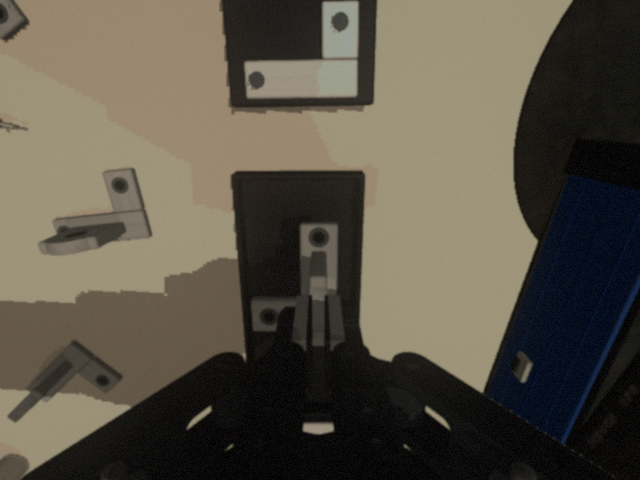

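Request:
{"api": "play_rows", "payload": {
  "targets": [
    [1,0,0,3,0.6],
    [1,0,0,4.5,0.6],
    [1,0,0,5,0.6],
    [1,0,0,5.4,0.6],
    [1,0,0,5.5,0.6],
    [1,0,0,5.5,0.6],
    [0.6,0,0,5.5,0.6],
    [0.6,0,0,5.5,0.6],
    [0.6,0,0,5.5,0.6]
  ]
}}

```text
clock: 6.1
eef_pos: [619.4, -5.1, 46.5]
tool_rot: [3.141, -0.0, 1.635]
force: [-0.5, -0.7, 0.3]
width: 34.0
gripper_force: 0.0
```

Request:
{"api": "play_rows", "payload": {
  "targets": [
    [0.6,0,0,0,0],
    [0.6,0,0,-2,0],
    [0.6,0,0,-5,0],
    [0.6,0,0,-10,0],
    [0.3,0,0,-10,0],
    [0,0,0,-10,0],
    [0,0,0,-10,0]
  ]
}}

```text
clock: 6.8
eef_pos: [618.2, -4.8, 145.2]
tool_rot: [-3.14, -0.0, 1.635]
force: [0.5, 0.1, -1.2]
width: 76.4
gripper_force: 0.0
```

```bash
cat >> h.py <<'E'
def pocket(W,near,fl=4):
    m=np.hypot(W[...,0]-near[0],W[...,1]-near[1])<60
    z=W[...,2]; f=W[m&(z>7.5)&(z<13)]; r=cv2.minAreaRect(f[:,:2].astype(np.float32))
    return len(f),np.round(r[0],1),np.round(r[1],1),round(r[2],1),round(float(np.median(f[:,2])),1)
E
python3 - <<'E'
from h import *
st=ctrl.read_state(); im,d=ctrl.get_image("wrist"); cv2.imwrite("pics/plA2.png",im[:,:,::-1])
print(st["eef_pos"]); print("D hover",go(417.5,-131,140,227)); print("B hover",go(424.7,154.8,140,214.5)); print("C",go(466,-6,140,193))
E
```

```text
[618.16735961  -4.81118556 145.1811374 ]
D hover [-11.3, -20.81, 0.52, -133.32]
B hover [17.17, -18.26, 0.53, -120.82]
C [0.86, -15.17, 0.51, -99.32]
```

View pics/plA2.png

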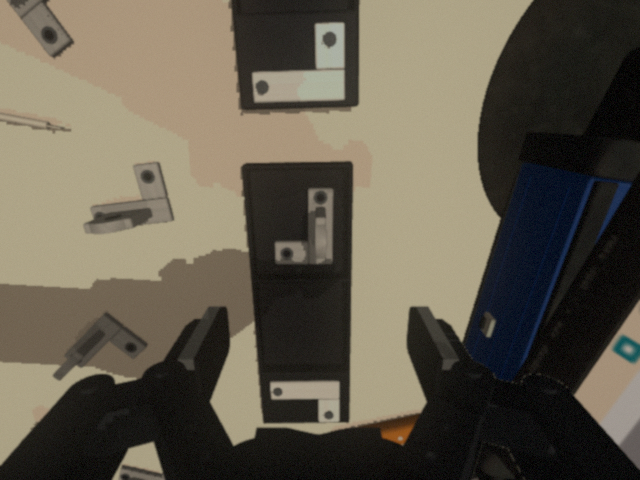

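A lies flat in the right tray's +75 pocket (px (305,225)). Next is D (upper end near px (100,335)).

Request:
{"api": "play_rows", "payload": {
  "targets": [
    [0,-11.3,-20.8,0.5,46.7],
    [0,-11.3,-20.8,0.5,46.7],
    [0,-11.3,-20.8,0.5,46.7],
    [0,-11.3,-20.8,0.5,46.7],
    [0,-11.3,-20.8,0.5,46.7],
    [0,-11.3,-20.8,0.5,46.7],
    [0,-11.3,-20.8,0.5,46.7],
    [0,-11.3,-20.8,0.5,46.7]
  ]
}}

```text
clock: 7.65
eef_pos: [419.0, -130.8, 140.4]
tool_rot: [-3.141, 0.001, 0.823]
force: [0.8, 0.2, 1.0]
width: 85.3
gripper_force: 0.0
```

Run:
```python
from h import *
print(web("wD",(417,-131)));print(go(417,-131,40,47)); print(ctrl.read_state()["qpos"])
```

```text
(array([ 419. , -130.8,  140.4]), array([-180. ,    0. ,   47.1]), [(293, [417.0, -129.9], [7.2, 22.6], 47.1, 42.3), (1946, [427.0, -140.0], [47.7, 63.5], 47.4, 3.6)])
[-0.17, -0.14, 10.05, 0.15]
[-0.1166535   0.54088049  0.51078946  2.18378152 -0.51632115  0.53479867
  0.03772399]
```

Request:
{"api": "play_rows", "payload": {
  "targets": [
    [0,-0.1,-0.2,4,0],
    [0,-0.1,-0.2,7,0],
    [0,-0.1,-0.2,9,0],
    [0,-0.1,-0.2,10,0],
    [0,-0.1,-0.2,10,0],
    [1,-0.1,-0.2,10,0],
    [1,-0.1,-0.2,10,0],
    [1,-0.1,-0.2,10,0],
    [1,-0.1,-0.2,10,0],
    [1,-0.1,-0.2,10,0]
  ]
}}

```text
clock: 8.7
eef_pos: [416.8, -130.5, 41.4]
tool_rot: [3.141, -0.0, 0.82]
force: [0.5, -0.2, -0.4]
width: 12.1
gripper_force: 0.0
```

Request:
{"api": "play_rows", "payload": {
  "targets": [
    [1,0,0,0,0],
    [1,0,0,0,0],
    [1,0,0,0,0],
    [1,0,0,-2,0],
    [1,0,0,-5,0],
    [1,0,0,-8,0],
    [1,0,0,-11,0],
    [1,0,0,-11,0],
    [1,0,0,-11,0]
  ]
}}

```text
clock: 9.6
eef_pos: [416.7, -130.1, 151.2]
tool_rot: [3.141, -0.001, 0.821]
force: [-1.2, 0.2, -1.4]
width: 5.2
gripper_force: 58.8
```

```bash
python3 -c "
from h import *
print(go(595.8,-101.5,145,93.8))"
```

```text
[14.3, 11.15, 0.64, -46.78]
```

Request:
{"api": "play_rows", "payload": {
  "targets": [
    [1,14.3,11.2,0.6,-46.8],
    [1,14.3,11.2,0.6,-46.8],
    [1,14.3,11.2,0.6,-46.8],
    [1,14.3,11.2,0.6,-46.8],
    [1,14.3,11.2,0.6,-46.8],
    [1,14.3,11.2,0.6,-46.8],
    [1,14.3,11.2,0.6,-46.8],
    [1,14.3,11.2,5,-46.8],
    [1,14.3,11.2,5,-46.8],
    [1,14.3,11.2,5,-46.8]
  ]
}}

```text
clock: 10.6
eef_pos: [594.6, -102.3, 99.8]
tool_rot: [-3.138, -0.001, 1.635]
force: [0.7, -0.2, -0.8]
width: 4.7
gripper_force: 59.0
```

Run:
```python
from h import *
im,d=ctrl.get_image("wrist"); cv2.imwrite("pics/plD.png",im[:,:,::-1])
print(go(595.8,-101.5,45,93.8))
```

```text
[0.12, 0.0, 5.62, -0.09]
```

View pics/plD.png

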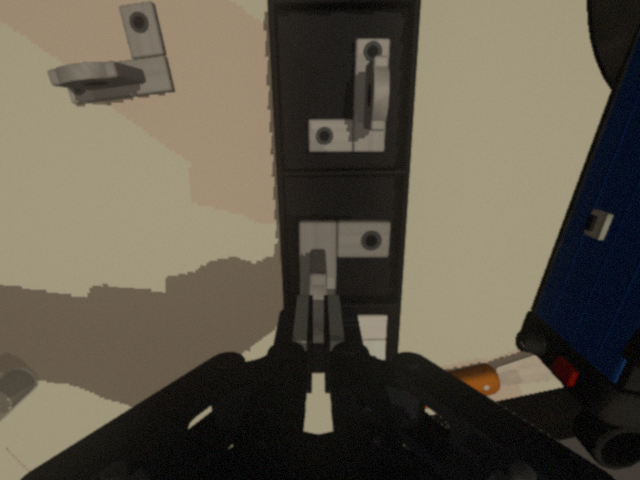

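Request:
{"api": "play_rows", "payload": {
  "targets": [
    [1,0.1,0,3,0],
    [1,0.1,0,4.5,0],
    [1,0.1,0,5.2,0],
    [1,0.1,0,5.5,0],
    [1,0.1,0,5.6,0],
    [1,0.1,0,5.6,0],
    [0.6,0.1,0,5.6,0],
    [0.6,0.1,0,5.6,0],
    [0.6,0.1,0,5.6,0]
  ]
}}

```text
clock: 11.55
eef_pos: [596.3, -101.5, 45.4]
tool_rot: [3.141, 0.0, 1.637]
force: [0.2, -0.5, 0.2]
width: 34.4
gripper_force: 0.0
```

Request:
{"api": "play_rows", "payload": {
  "targets": [
    [0.6,0,0,0,0],
    [0.6,0,0,-2,0],
    [0.6,0,0,-5,0],
    [0.6,0,0,-10,0],
    [0.3,0,0,-10,0],
    [0,0,0,-10,0],
    [0,0,0,-10,0]
  ]
}}

```text
clock: 12.25
eef_pos: [595.2, -101.1, 144.2]
tool_rot: [-3.14, -0.001, 1.637]
force: [-0.4, 0.1, 0.2]
width: 76.1
gripper_force: 0.0
```

Run:
```python
from h import *
im,d=ctrl.get_image("wrist"); cv2.imwrite("pics/plD2.png",im[:,:,::-1])
print("C13",go(466,-6,140,13),"C193",go(466,-6,140,193))
```

```text
C13 [10.34, -12.24, 0.41, 80.78] C193 [10.34, -12.24, 0.41, -99.22]
```

View pics/plD2.png

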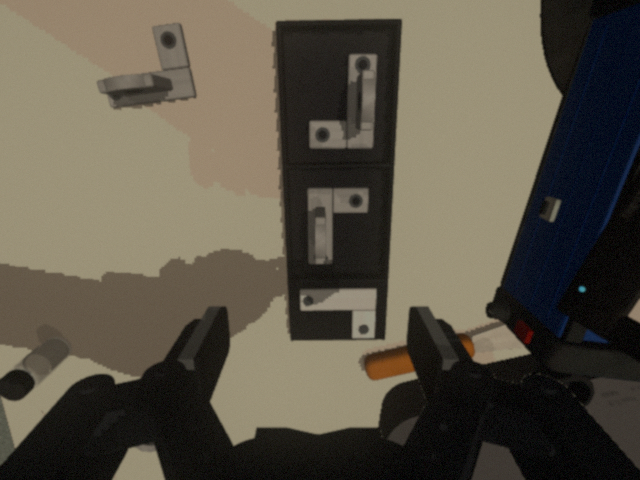

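D is flat in the middle pocket (px (335,225)); both right-hand brackets are in. Now C (px (160,70)).

Request:
{"api": "play_rows", "payload": {
  "targets": [
    [0,10.3,-12.2,0.4,80.8],
    [0,10.3,-12.2,0.4,80.8],
    [0,10.3,-12.2,0.4,80.8],
    [0,10.3,-12.2,0.4,80.8],
    [0,10.3,-12.2,0.4,80.8],
    [0,10.3,-12.2,0.4,80.8],
    [0,10.3,-12.2,0.4,80.8],
    [0,10.3,-12.2,0.4,80.8],
    [0,10.3,-12.2,0.4,80.8],
    [0,10.3,-12.2,0.4,80.8]
  ]
}}

```text
clock: 13.3
eef_pos: [466.6, -6.7, 139.9]
tool_rot: [3.141, 0.003, 0.222]
force: [0.1, 0.5, 0.1]
width: 85.0
gripper_force: 0.0
```

Run:
```python
from h import *
print(web("wC",(466,-6)));print(go(466,-6,40,13))
```

```text
(array([466.6,  -6.7, 139.9]), array([180. ,   0.2,  12.7]), [(301, [465.7, -5.4], [7.7, 22.3], 12.3, 42.3), (1923, [463.2, 8.3], [47.2, 63.6], 10.7, 3.6)])
[-0.01, -0.09, 9.98, -0.3]
```

Request:
{"api": "play_rows", "payload": {
  "targets": [
    [0,0,-0.15,4,1],
    [0,0,-0.15,7,1],
    [0,0,-0.15,9,1],
    [0,0,-0.15,10,1],
    [0,0,-0.15,10,1],
    [1,0,-0.15,10,1],
    [1,0,-0.15,10,1],
    [1,0,-0.15,10,1],
    [1,0,-0.15,10,1],
    [1,0,-0.15,10,1]
  ]
}}

```text
clock: 14.35
eef_pos: [467.3, -5.1, 41.4]
tool_rot: [3.142, -0.001, 0.209]
force: [-1.0, 0.4, 0.5]
width: 12.6
gripper_force: 0.0
```

Request:
{"api": "play_rows", "payload": {
  "targets": [
    [1,0,0,0,0],
    [1,0,0,0,0],
    [1,0,0,0,0],
    [1,0,0,-2,0],
    [1,0,0,-5,0],
    [1,0,0,-8,0],
    [1,0,0,-11,0],
    [1,0,0,-11,0],
    [1,0,0,-11,0]
  ]
}}

```text
clock: 15.25
eef_pos: [467.2, -4.8, 151.2]
tool_rot: [-3.141, -0.001, 0.21]
force: [-0.3, 0.5, -0.4]
width: 5.0
gripper_force: 58.8
```

```bash
python3 -c "
from h import *
print(go(599.3,185,145,94))"
```

```text
[16.88, -15.81, 0.64, -81.98]
```

Request:
{"api": "play_rows", "payload": {
  "targets": [
    [1,16.9,-15.8,0.6,-82],
    [1,16.9,-15.8,0.6,-82],
    [1,16.9,-15.8,0.6,-82],
    [1,16.9,-15.8,0.6,-82],
    [1,16.9,-15.8,0.6,-82],
    [1,16.9,-15.8,0.6,-82],
    [1,16.9,-15.8,0.6,-82],
    [1,16.9,-15.8,0.6,-82],
    [1,16.9,-15.8,0.6,-82],
    [1,16.9,-15.8,0.6,-82]
  ]
}}

```text
clock: 16.25
eef_pos: [598.4, 184.3, 143.0]
tool_rot: [-3.138, -0.001, 1.645]
force: [0.2, 0.1, -0.5]
width: 4.4
gripper_force: 58.9
```

Request:
{"api": "play_rows", "payload": {
  "targets": [
    [1,0,0,2,0],
    [1,0,0,4,0],
    [1,0,0,4.5,0],
    [1,0,0,4.5,0]
  ]
}}

```text
clock: 16.65
eef_pos: [598.2, 184.0, 98.0]
tool_rot: [-3.138, 0.0, 1.64]
force: [0.0, 0.2, -0.6]
width: 4.5
gripper_force: 58.8
```

Run:
```python
from h import *
im,d=ctrl.get_image("wrist"); cv2.imwrite("pics/plC.png",im[:,:,::-1])
print(go(599.3,185,45,94))
```

```text
[0.09, 0.03, 5.42, -0.05]
```

View pics/plC.png

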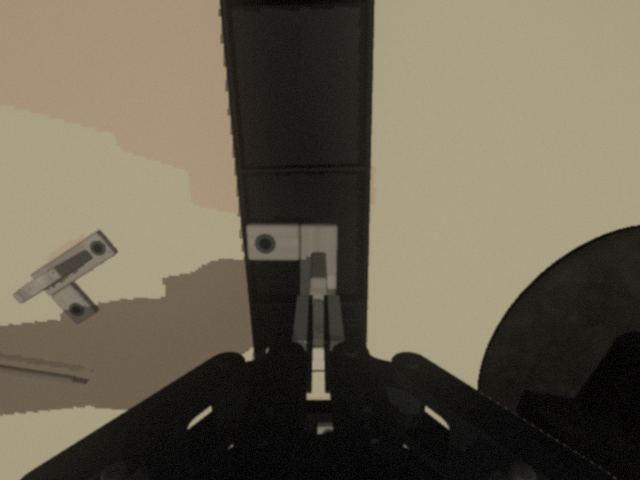

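Request:
{"api": "play_rows", "payload": {
  "targets": [
    [1,0.1,0.4,3,0],
    [1,0.1,0.4,4.5,0],
    [1,0.1,0.4,5.1,0],
    [1,0.1,0.4,5.4,0],
    [1,0.1,0.4,5.5,0],
    [1,0.1,0.4,5.5,0],
    [0.6,0.1,0.4,5.5,0],
    [0.6,0.1,0.4,5.5,0],
    [0.6,0.1,0.4,5.5,0]
  ]
}}

```text
clock: 17.6
eef_pos: [603.8, 185.8, 45.4]
tool_rot: [3.141, -0.0, 1.64]
force: [0.0, 0.1, 0.1]
width: 34.2
gripper_force: 0.0
```

Request:
{"api": "play_rows", "payload": {
  "targets": [
    [0.6,0,0,0,0],
    [0.6,0,0,-2,0],
    [0.6,0,0,-5,0],
    [0.6,0,0,-10,0],
    [0.3,0,0,-10,0],
    [0,0,0,-10,0],
    [0,0,0,-10,0]
  ]
}}

```text
clock: 18.3
eef_pos: [602.6, 185.7, 144.1]
tool_rot: [-3.14, 0.0, 1.64]
force: [-0.5, 0.2, -0.0]
width: 76.0
gripper_force: 0.0
```

Run:
```python
from h import *
im,d=ctrl.get_image("wrist"); cv2.imwrite("pics/plC2.png",im[:,:,::-1])
print("B34",go(424.7,154.8,140,34.5))
```

```text
B34 [-1.84, -17.94, 0.42, 59.49]
```

View pics/plC2.png

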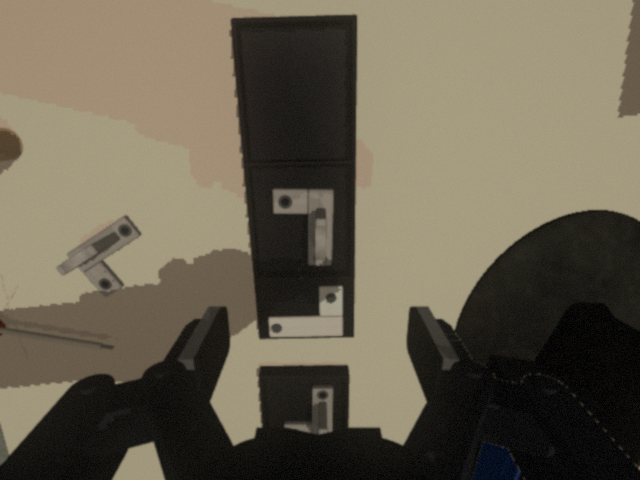

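C is flat in the left tray's middle pocket (px (305,225)), next to the left-hand sample. Last is B (px (100,250)).

Request:
{"api": "play_rows", "payload": {
  "targets": [
    [0,-1.8,-17.9,0.4,59.5],
    [0,-1.8,-17.9,0.4,59.5],
    [0,-1.8,-17.9,0.4,59.5],
    [0,-1.8,-17.9,0.4,59.5],
    [0,-1.8,-17.9,0.4,59.5],
    [0,-1.8,-17.9,0.4,59.5],
    [0,-1.8,-17.9,0.4,59.5],
    [0,-1.8,-17.9,0.4,59.5],
    [0,-1.8,-17.9,0.4,59.5]
  ]
}}

```text
clock: 19.25
eef_pos: [425.7, 155.1, 140.3]
tool_rot: [3.141, 0.002, 0.605]
force: [-0.0, 0.2, -0.5]
width: 85.5
gripper_force: 0.0
```

Run:
```python
from h import *
print(web("wB",(424,153)));print(go(424.7,154.8,40,34.5))
```

```text
(array([425.7, 155.1, 140.3]), array([1.80e+02, 1.00e-01, 3.47e+01]), [(297, [423.6, 156.0], [7.1, 23.3], 34.8, 42.5), (1852, [431.9, 144.8], [47.4, 63.8], 35.6, 3.6)])
[-0.1, -0.04, 10.05, 0.14]
```

Request:
{"api": "play_rows", "payload": {
  "targets": [
    [0,-0.1,-0.2,4,-0.4],
    [0,-0.1,-0.2,7,-0.4],
    [0,-0.1,-0.2,9,-0.4],
    [0,-0.1,-0.2,10,-0.4],
    [0,-0.1,-0.2,10,-0.4],
    [1,-0.1,-0.2,10,-0.4],
    [1,-0.1,-0.2,10,-0.4],
    [1,-0.1,-0.2,10,-0.4],
    [1,-0.1,-0.2,10,-0.4],
    [1,-0.1,-0.2,10,-0.4]
  ]
}}

```text
clock: 20.3
eef_pos: [424.4, 156.6, 41.3]
tool_rot: [3.142, -0.001, 0.609]
force: [-0.6, -0.1, 0.3]
width: 12.5
gripper_force: 0.0
```

Request:
{"api": "play_rows", "payload": {
  "targets": [
    [1,0,0,0,0],
    [1,0,0,0,0],
    [1,0,0,0,0],
    [1,0,0,-2,0],
    [1,0,0,-5,0],
    [1,0,0,-8,0],
    [1,0,0,-11,0],
    [1,0,0,-11,0],
    [1,0,0,-11,0]
  ]
}}

```text
clock: 21.2
eef_pos: [424.1, 156.9, 151.1]
tool_rot: [-3.141, -0.001, 0.61]
force: [-0.3, 1.0, -1.1]
width: 5.0
gripper_force: 58.8
```

```bash
python3 -c "
from h import *
print(go(566,277,145,94))"
```

```text
[18.51, -1.73, 0.62, -59.07]
```

Request:
{"api": "play_rows", "payload": {
  "targets": [
    [1,18.5,-1.7,0.6,-59],
    [1,18.5,-1.7,0.6,-59],
    [1,18.5,-1.7,0.6,-59],
    [1,18.5,-1.7,0.6,-59],
    [1,18.5,-1.7,0.6,-59],
    [1,18.5,-1.7,0.6,-59],
    [1,18.5,-1.7,0.6,-59],
    [1,18.5,-1.7,0.6,-59]
  ]
}}

```text
clock: 22.0
eef_pos: [565.3, 275.7, 143.0]
tool_rot: [-3.138, -0.0, 1.638]
force: [0.1, 0.8, -0.9]
width: 5.2
gripper_force: 58.9
```

Request:
{"api": "play_rows", "payload": {
  "targets": [
    [1,0,0,2,0],
    [1,0,0,4,0],
    [1,0,0,4.5,0],
    [1,0,0,4.5,0]
  ]
}}

```text
clock: 22.4
eef_pos: [565.3, 275.6, 98.5]
tool_rot: [-3.139, 0.001, 1.636]
force: [0.2, 0.8, -0.1]
width: 5.0
gripper_force: 58.9
```

Run:
```python
from h import *
im,d=ctrl.get_image("wrist"); cv2.imwrite("pics/plB.png",im[:,:,::-1])
print(go(566,277,45,94))
```

```text
[0.11, 0.0, 5.45, -0.21]
```

View pics/plB.png

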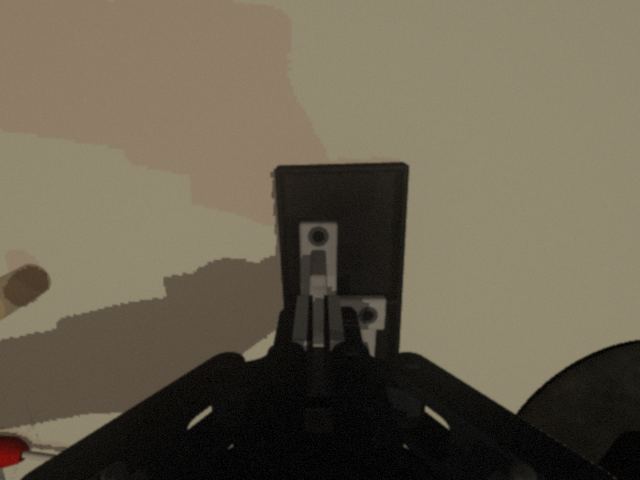

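Bracket B (px (320,265)) hangs centred over the empty +75 pocket, so I lower it.

Request:
{"api": "play_rows", "payload": {
  "targets": [
    [1,0.1,0,3,0],
    [1,0.1,0,4.5,0],
    [1,0.1,0,5.1,0],
    [1,0.1,0,5.4,0],
    [1,0.1,0,5.5,0],
    [1,0.1,0,5.5,0],
    [0.6,0.1,0,5.5,0],
    [0.6,0.1,0,5.5,0],
    [0.6,0.1,0,5.5,0]
  ]
}}

```text
clock: 23.35
eef_pos: [566.5, 277.3, 45.4]
tool_rot: [3.141, -0.0, 1.638]
force: [-0.2, 0.2, -0.7]
width: 34.5
gripper_force: 0.0
```

Request:
{"api": "play_rows", "payload": {
  "targets": [
    [0.6,0,0,0,0],
    [0.6,0,0,-2,0],
    [0.6,0,0,-5,0],
    [0.6,0,0,-10,0],
    [0.3,0,0,-15,0],
    [0,5,0,-20,0],
    [0,5,0,-20,0],
    [0,5,0,-20,0],
    [0,5,0,-20,0]
  ]
}}

```text
clock: 24.25
eef_pos: [562.4, 326.1, 244.3]
tool_rot: [-3.141, 0.001, 1.639]
force: [-0.1, -1.1, -0.5]
width: 85.5
gripper_force: 0.0
```

Run:
```python
from h import *
st=ctrl.read_state(); im,d=ctrl.get_image("wrist"); W=cloud(d,cal("wrist",st))
for p in ((579,278),(585,184),(603,-7),(610,-100)): 
    try: print(p,pocket(W,p))
    except Exception as e: print(p,"n/a")
cv2.imwrite("pics/fin.png",im[:,:,::-1])
```

```text
(579, 278) (1149, array([580.3, 280.9]), array([ 84.2, 100.6]), 5.3, 8.8)
(585, 184) (1075, array([589.5, 181.4]), array([ 83.9, 112.9]), 5.5, 9.1)
(603, -7) (248, array([599.6,  28.7]), array([82.4, 34.1]), 4.4, 9.7)
(610, -100) (0, array([0., 0.]), array([0., 0.]), 0.0, nan)
  return _methods._mean(a, axis=axis, dtype=dtype,
  ret = ret.dtype.type(ret / rcount)
```

View pics/fin.png

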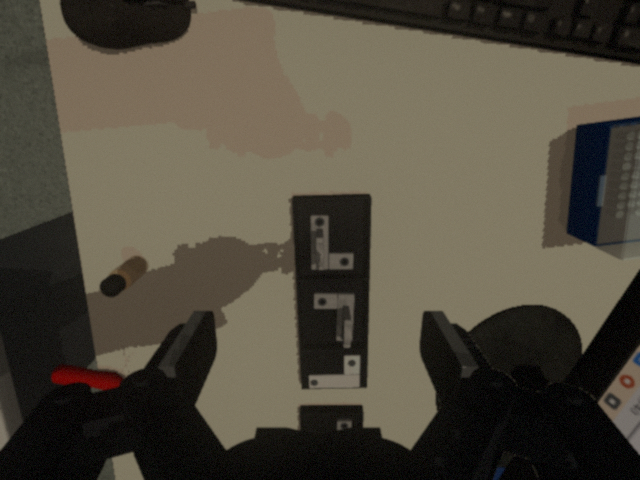

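B (px (335,245)) and C (px (335,315)) both lie flat in the left tray and the amber vial still stands at (125,275). Handing in.

```bash
python3 -c "
from cell import ctrl
print(ctrl.finish_job())"
```

```text
the job is handed in; nothing more can be done
None
```

All four L-brackets are in their matching trays, one to a pocket, web up and flat on the floor as seen in the wrist pictures; the T-bracket, vials and look-alikes were not touched, and the job is handed in at about 24 s.

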